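# Find the loose pump-head bolt on the vial filler and hold its cover open

### The arm

A 6-joint arm with a two-finger parallel gripper is mounted at the origin on the work surface. World frame = base frame: x ahead of the robot, y to its left, z up, the work surface at z = 0. Lengths are in m, angles in rad, forces in N, time in s.
With the tool pointing down it reaches from about 0.4 to 0.825 m from the base axis. Payload 7 kg.
Tool frame: the origin (TCP) lies midway between the tips of the shut fingers; the grasp point (between the pads) lies 19 mm behind it; z points along the fingers, x is the direction in which the jaws open and shut, and the axes are right-handed (so a half turn about z gives the same grasp; the last joint's range is limited). The gripper opens to 88 mm and grips with 3 to 60 N. Pads are 19 mm wide; open, the fingers measure 130 mm over their backs; the gripper's body (78 mm by 193 mm) begins 47 mm behind the grasp point.
Start: joints at [-0.936, 0.359, 0.012, 0, -1.224, -0.288], TCP at [0.229, -0.635, 0.227] pointing down, gripper open.
Joint ranges: [-3.07, 3.07], [-1.43, 2.12], [-1.02, 1.25], [-3.03, 1.67], [-3.05, -0], [-3.03, 3.03]. Speed limits (rad/s): [2.39, 2.39, 3.01, 3.14, 3.14, 3.14].

### API

Orientations are given as [roll, pitch, yaw] about the fixed x, y, z axes, in that order (R = Rz(yaw) Ry(pitch) Rx(roll)).
In Python, from station import arm, grab_frame, camera_params gives the robot as it stands.
- The arm moves only by the shell command python3 -m handwheel 'ROWS' [FORCE]. ROWS is JSON, a list that holds one entry, the list of rows, each a list of 5 numbers: the finger opening in m, from 0 to 0.0876, then the shift along the tool's x, y, z in m, then the turn about the tool's z in degrees. A call has 1 to 20 rows; each row is the pose to reach, as a shift and turn from the pose measured when the call began, along the tool's axes at that moment; what a row does not reach only later rows make up. A row lasts 1/12 s, in which the tool goes at most 41.7 mm and 7.16 degrees, less where a joint would pass 70% of its speed; a pose out of reach is approached as far as the arm can. A call with a gripper value outside its range is refused whole. The fingers move at their own pace and stop on an object; FORCE is the grip in N (left out, the last holds). Time passes only in rows, so rows that repeat a pose let the fingers close. It gives the time, the measured TCP pose, the force and the opening at its end, in the units of the state.
- arm.get_state(): the state, without advancing time (a new reading comes with each control period).
- grab_frame(name): name is "scene" or "side" or "wrist"; returns the picture (480x640x3 uint8, blue, green, red); there is no depth.
- camera_params(name): a dict with "intrinsics" (3x3 intrinsics, pixels), "R" (3x3) and "t" (3): a world point X has camera coordinates R X + t; the wrist camera has in their place "tool_from_camera" (4x4, takes a point from camera to tool coordinates, whose origin is the TCP and whose axes are the tool frame's). Camera axes: x right, y down, z forward; pixel columns grow to the right and rows downward; lengths in m; the calibration is good to about 2 mm. A picture is of the moment at which its call begins: read the wrist's pose just before it. camera_params takes no time and is no camera call.
- arm.job_done(): hands the job in, once; it reports no verdict.
The state is a dict: "t": time; "q": joint angles; "qd": joint speeds; "joint_efforts": joint torques, N m; "eef_pos": TCP position; "ee_rot": TCP orientation; "force": force on the tool from outside, world axes, zero at the start; "moment": the same for the moment, N m; "width": finger opening in m.
Only numpy, scipy, OpenCV 4.12 (cv2) and the standard library are available. Lean on these libraries where they do the work, as an engineer would, in place of code of your own. Each camera call takes 0.05 s, during which the arm holds its last target.

### The job

One pump head of the vial filler under-doses because its cover bolt no longer holds. First clear the line: take both filled vials out of the steel catch tray and set them down, not drop them, standing upright in the coral tote. Then tap the top of each cover bolt with the fingertips, along the row from the head next to the out-feed to the far one, to find the bolt that gives, and lift that head's cover by its bar handle to 45 degrees or more; finish still holding the cover up there by its handle, so that a colleague can get at the rollers, and leave the spray bottle, ice bucket, tube rack and marker where they are.

Things in the scene. Friction and masses are not known exactly. Their poses are not given: they have to be found in the camera images.
- filler: benchtop vial filler, fixed to the bench: cream chassis 260 x 360 mm, 70 mm high, with three blue-covered pump heads in a row, 110 mm apart. Origin: on the bench under the chassis centre; x points away from the front panel (roughly away from the robot), y along the row from head 1 to head 3, z up. It does not move
- gantry (a point): filling gantry of the filler, stand clear of it: this point is the middle of its nozzle bar (90 mm along the filler's x), 178 mm above the bench; post and arm reach 70 mm from here towards the heads (+y) and up to 199 mm; nozzles reach down to 100 mm, over the low out-feed belt
- tray (a point): steel catch tray at the end of the out-feed belt, part of the filler: 160 (filler's x) x 150 mm outside, wall 16 mm high and 3 mm thick. This point: centre of its floor's top, 3 mm above the bench. The chassis side (70 mm high) runs parallel, 75 mm from this point in +y
- vial_a: filled, capped amber vial with a blue cap, 32 mm diameter, 60 mm high, about 45 g, standing upright in the catch tray. Origin: centre of its underside; z up along its axis
- vial_b: second vial, the same as vial_a, also standing upright in the catch tray, at least 55 mm from it centre to centre
- tote: open coral plastic tote, loose on the bench, 220 (x) x 160 (y) x 50 mm high outside, walls and floor 4 mm, 0.5 kg. Origin: centre of its underside; x along its long side
- bolt_1: captive bolt of cover 1, on the head next to the out-feed: knurled steel head, 24 mm diameter, 26 mm high. Origin: centre of the head's flat top, 157 mm above the bench when closed; z up. All three look alike. Pressed, a tight bolt is solid; the loose one sinks 6 mm on a light spring (about 0.1 to 1.6 N), stops, springs back. The blue bed behind it is 18 mm lower than the top
- bolt_2: captive bolt of cover 2, on the middle head: knurled steel head, 24 mm diameter, 26 mm high. Origin: centre of the head's flat top, 157 mm above the bench when closed; z up. All three look alike. Pressed, a tight bolt is solid; the loose one sinks 6 mm on a light spring (about 0.1 to 1.6 N), stops, springs back. The blue bed behind it is 18 mm lower than the top
- bolt_3: captive bolt of cover 3, on the head farthest from the out-feed: knurled steel head, 24 mm diameter, 26 mm high. Origin: centre of the head's flat top, 157 mm above the bench when closed; z up. All three look alike. Pressed, a tight bolt is solid; the loose one sinks 6 mm on a light spring (about 0.1 to 1.6 N), stops, springs back. The blue bed behind it is 18 mm lower than the top
- handle_1 (a point): steel pull bar of cover 1: 10 mm thick, 58 mm free length along y between two 10 mm legs, in front of the cover. This point: middle of the bar, 120 mm above the bench when closed, 52 mm in front of the bolt's axis; 34 mm free between bar and cover edge, 40 mm free below. x towards the hinge, z up when closed; turns with the cover
- handle_2 (a point): steel pull bar of cover 2: 10 mm thick, 58 mm free length along y between two 10 mm legs, in front of the cover. This point: middle of the bar, 120 mm above the bench when closed, 52 mm in front of the bolt's axis; 34 mm free between bar and cover edge, 40 mm free below. x towards the hinge, z up when closed; turns with the cover
- handle_3 (a point): steel pull bar of cover 3: 10 mm thick, 58 mm free length along y between two 10 mm legs, in front of the cover. This point: middle of the bar, 120 mm above the bench when closed, 52 mm in front of the bolt's axis; 34 mm free between bar and cover edge, 40 mm free below. x towards the hinge, z up when closed; turns with the cover
- cover_1: blue hinged cover of head 1, 94 x 84 mm, 0.4 kg with bar and bolt. Origin: middle of its hinge axis, 118 mm above the bench, 137 mm behind the bar. Closed: x away from the front, y along the hinge, z up; lifting the front turns it about +y (z leans back), stop at 1.2 rad. It falls shut when let go. With a tight bolt it does not move; with the loose one it lifts with about 2 N at the bar
- cover_2: blue hinged cover of head 2, 94 x 84 mm, 0.4 kg with bar and bolt. Origin: middle of its hinge axis, 118 mm above the bench, 137 mm behind the bar. Closed: x away from the front, y along the hinge, z up; lifting the front turns it about +y (z leans back), stop at 1.2 rad. It falls shut when let go. With a tight bolt it does not move; with the loose one it lifts with about 2 N at the bar
- cover_3: blue hinged cover of head 3, 94 x 84 mm, 0.4 kg with bar and bolt. Origin: middle of its hinge axis, 118 mm above the bench, 137 mm behind the bar. Closed: x away from the front, y along the hinge, z up; lifting the front turns it about +y (z leans back), stop at 1.2 rad. It falls shut when let go. With a tight bolt it does not move; with the loose one it lifts with about 2 N at the bar
- spray: bystander: white trigger spray bottle, 76 mm diameter, 196 mm high. Origin: centre of its underside
- ice_bucket: bystander: teal lidded ice bucket, 216 mm diameter at the rim, 165 mm high. Origin: centre of its underside
- tube_rack: bystander: orange rack 100 x 200 x 45 mm with blue-capped microtubes up to 67 mm. Origin: centre of its underside, x along the short side
- marker: bystander: white marker with red cap lying on the bench, 132 mm long, 15 mm thick. Origin: on the bench under its middle, x along it

How it is judged:
On the way, in this order (a step that is already met when the one before it is completed fails the run):
1. both vials stand in the tote, let go (x of vial_a in the frame of tote between -0.094 and 0.094 m and y of vial_a in the frame of tote between -0.064 and 0.064 m and z of vial_a in the frame of tote between -0.005 and 0.012 m and angle between each of vial_a, vial_b's own z axis and vertical below 0.15 rad and linear speed of each of vial_a, vial_b below 0.02 m/s and x of vial_b in the frame of tote between -0.094 and 0.094 m and y of vial_b in the frame of tote between -0.064 and 0.064 m and z of vial_b in the frame of tote between -0.005 and 0.012 m and contact force between the fingers and vial_a below 0.05 N and contact force between the fingers and vial_b below 0.05 N), for 0.2 s.
2. bolt 1 is tapped on its top with the fingers (over 0.8 N), its cover closed (contact force between the fingers and bolt_1 above 0.8 N and horizontal distance between the grasp point and bolt_1 below 0.03 m and z of the grasp point in the frame of bolt_1 above 0.004 m and angle between cover_1's own z axis and vertical below 0.05 rad), for 0.02 s.
3. bolt 2 is tapped on its top with the fingers (over 0.8 N), its cover closed (contact force between the fingers and bolt_2 above 0.8 N and horizontal distance between the grasp point and bolt_2 below 0.03 m and z of the grasp point in the frame of bolt_2 above 0.004 m and angle between cover_2's own z axis and vertical below 0.05 rad), for 0.02 s.
4. bolt 3 is tapped on its top with the fingers (over 0.8 N), its cover closed (contact force between the fingers and bolt_3 above 0.8 N and horizontal distance between the grasp point and bolt_3 below 0.03 m and z of the grasp point in the frame of bolt_3 above 0.004 m and angle between cover_3's own z axis and vertical below 0.05 rad), for 0.02 s.
At the end, for the whole second after the job is handed in: Both vials stand upright (within 0.15 rad) on the tote's floor and are at rest; the one cover that can open is lifted by 0.70 rad or more, still, held by the fingers (over 0.4 N on the cover, the grasp point within 45 mm of the middle of its bar); bystanders are within 30 mm of where they were (x of vial_a in the frame of tote between -0.094 and 0.094 m and y of vial_a in the frame of tote between -0.064 and 0.064 m and z of vial_a in the frame of tote between -0.005 and 0.012 m and angle between each of vial_a, vial_b's own z axis and vertical below 0.15 rad and linear speed of each of vial_a, vial_b below 0.02 m/s and x of vial_b in the frame of tote between -0.094 and 0.094 m and y of vial_b in the frame of tote between -0.064 and 0.064 m and z of vial_b in the frame of tote between -0.005 and 0.012 m and ((angle between cover_1's own z axis and vertical above 0.7 rad and angular speed of cover_1 below 0.15 rad/s and contact force between the fingers and cover_1 above 0.4 N and distance between the grasp point and handle_1 below 0.045 m) or (angle between cover_2's own z axis and vertical above 0.7 rad and angular speed of cover_2 below 0.15 rad/s and contact force between the fingers and cover_2 above 0.4 N and distance between the grasp point and handle_2 below 0.045 m) or (angle between cover_3's own z axis and vertical above 0.7 rad and angular speed of cover_3 below 0.15 rad/s and contact force between the fingers and cover_3 above 0.4 N and distance between the grasp point and handle_3 below 0.045 m)) and distance of each of spray, ice_bucket, tube_rack, marker from where it was at the start of the episode below 0.03 m); the arm keeps its last pose, push and grip.
It fails at once if the spray bottle, ice bucket, tube rack or marker is moved by more than 30 mm (distance of any of spray, ice_bucket, tube_rack, marker from where it was at the start of the episode above 0.03 m).
It fails at once if a vial is dropped (free in the air with its base more than 45 mm above the bench) ((height (world z) of vial_a above 0.045 m and contact force between anything else and vial_a below 0.02 N) or (height (world z) of vial_b above 0.045 m and contact force between anything else and vial_b below 0.02 N)).
It also fails if it takes over 64 s, if anything falls off the work surface, if the arm or the gripper's body presses on something with over 40 N, if the wrist force passes 120 N, or if a joint passes its speed limit or range.

## Working session

There is one attempt and no reset: what is moved stays moved. The work goes in short steps, Python scripts to look and compute and a shell command to move; the robot and the scene stay as the last step left them, time stands still between calls to the robot, and variables do not carry over. Pictures are saved under pics/ and viewed, and the job is handed in when it is done.

```bash
ls; mkdir -p pics
python3 - <<'E'
from station import arm, grab_frame, camera_params
import cv2, numpy as np
np.set_printoptions(precision=4,suppress=True)
s=arm.get_state(); print(s)
for n in ["scene","side","wrist"]:
    cv2.imwrite(f"pics/{n}0.png",grab_frame(n)); print(n,camera_params(n))
E
```

```text
pics
{'t': 0.0, 'q': array([-0.9359,  0.3594,  0.011 , -0.0004, -1.2241, -0.2881]), 'qd': array([ 0.0011,  0.0013, -0.0008, -0.0001,  0.0009,  0.0008]), 'joint_efforts': array([  0.0008, -58.2718,  29.3066,   6.9973,   0.0069,  -0.0002]), 'eef_pos': array([ 0.2292, -0.6344,  0.2256]), 'ee_rot': array([-3.1414, -0.0017,  1.9175]), 'force': array([-1.1673, -0.0572, -0.8101]), 'moment': array([ 0.0184, -0.0062,  0.0245]), 'width': 0.08794279835550249}
scene {'intrinsics': array([[492.0393,   0.    , 318.0855],
       [  0.    , 492.0393, 240.0364],
       [  0.    ,   0.    ,   1.    ]]), 'R': array([[-0.7065,  0.7076, -0.0156],
       [ 0.4474,  0.4294, -0.7845],
       [-0.5484, -0.5613, -0.6199]]), 't': array([ 0.3358, -0.1588,  1.7623])}
side {'intrinsics': array([[448.9317,   0.    , 310.762 ],
       [  0.    , 448.9317, 226.354 ],
       [  0.    ,   0.    ,   1.    ]]), 'R': array([[ 0.9942, -0.1074, -0.0101],
       [-0.068 , -0.5506, -0.832 ],
       [ 0.0838,  0.8278, -0.5547]]), 't': array([-0.4982,  0.1884,  0.9558])}
wrist {'intrinsics': array([[358.5642,   0.    , 321.0856],
       [  0.    , 358.5642, 236.6316],
       [  0.    ,   0.    ,   1.    ]]), 'tool_from_camera': array([[ 1.    , -0.0004,  0.001 ,  0.0005],
       [ 0.0001,  0.9672,  0.2539, -0.0694],
       [-0.001 , -0.2539,  0.9672, -0.159 ],
       [ 0.    ,  0.    ,  0.    ,  1.    ]])}
```

View pics/scene0.png

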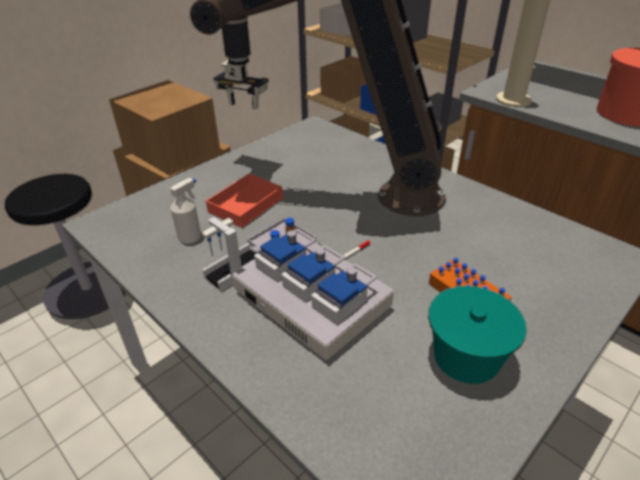

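View pics/side0.png

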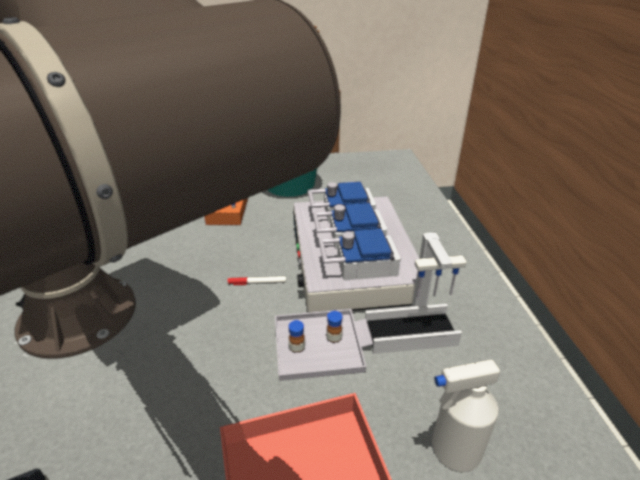

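View pics/wrist0.png

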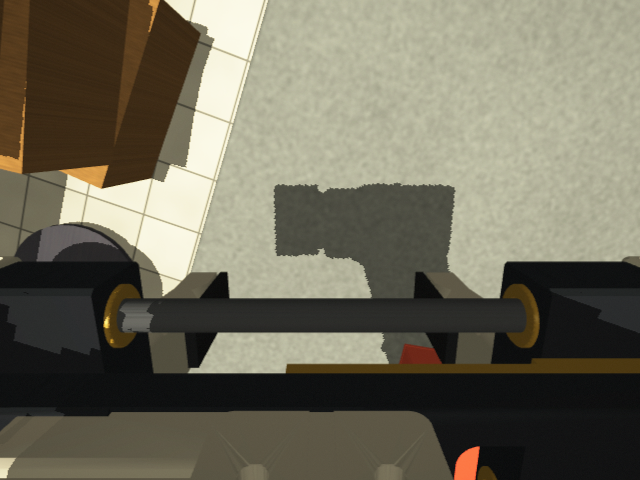

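```bash
cat > h.py <<'E'
import numpy as np, cv2
from station import arm, grab_frame, camera_params
from scipy.spatial.transform import Rotation as Ro
np.set_printoptions(precision=4,suppress=True)
def ray(n,uv,st=None):
    p=camera_params(n); K=np.asarray(p["intrinsics"])
    d=np.linalg.solve(K,np.array([uv[0],uv[1],1.]))
    if n!="wrist":
        R=np.asarray(p["R"]);t=np.asarray(p["t"]); return -R.T@t, R.T@d
    T=np.asarray(p["tool_from_camera"]); R=Ro.from_euler("xyz",st["ee_rot"]).as_matrix()
    return R@T[:3,3]+st["eef_pos"], R@T[:3,:3]@d
def plane(n,uv,z,st=None):
    o,d=ray(n,uv,st); return o+d*(z-o[2])/d[2]
def tri(r1,r2):
    A=np.stack([r1[1],-r2[1]],1); s=np.linalg.lstsq(A,r2[0]-r1[0],rcond=None)[0]
    a=r1[0]+s[0]*r1[1]; b=r2[0]+s[1]*r2[1]; return (a+b)/2, np.linalg.norm(a-b)
def proj(n,X):
    p=camera_params(n); c=np.asarray(p["R"])@X+np.asarray(p["t"]); u=np.asarray(p["intrinsics"])@c; return u[:2]/u[2]
def blobs(img,lo,hi,mn=15):
    m=cv2.inRange(cv2.cvtColor(img,cv2.COLOR_BGR2HSV),lo,hi)
    n,l,s,c=cv2.connectedComponentsWithStats(m)
    return [(c[i].round(1),s[i].tolist()) for i in range(1,n) if s[i][4]>=mn]
def tooldelta(st,X):  # shift in tool axes to bring TCP to X
    return Ro.from_euler("xyz",st["ee_rot"]).as_matrix().T@(np.asarray(X)-st["eef_pos"])
E
python3 - <<'E'
from h import *
im=cv2.imread("pics/side0.png"); sc=cv2.imread("pics/scene0.png")
cv2.imwrite("pics/side0z.png",cv2.resize(im[170:380,260:470],(800,800))[:600] if 0 else cv2.resize(im[170:370,200:467],(800,600),interpolation=cv2.INTER_CUBIC))
cv2.imwrite("pics/scene0z.png",cv2.resize(sc[170:350,170:410],(800,600),interpolation=cv2.INTER_CUBIC))
for n,i in(("side",im),("scene",sc)):
    print(n,"blue",blobs(i,(100,120,60),(125,255,255)));print("coral",blobs(i,(0,120,100),(8,255,255),60))
E
```

```text
side blue [(array([359.7, 224.2]), [328, 183, 62, 79, 2625]), (array([455.4, 270.6]), [454, 269, 4, 5, 16]), (array([438.5, 272. ]), [437, 270, 4, 5, 18]), (array([421.1, 273.9]), [419, 272, 5, 5, 22]), (array([334.5, 318. ]), [328, 311, 14, 15, 172]), (array([295.8, 327.8]), [289, 321, 14, 15, 176]), (array([440.3, 380.2]), [436, 375, 10, 11, 87])]
coral [(array([237.3, 280.8]), [228, 278, 19, 7, 123]), (array([304.5, 444.7]), [221, 394, 170, 86, 10752])]
scene blue [(array([366.2,  99.7]), [361, 85, 15, 28, 257]), (array([381.1, 139.4]), [378, 137, 7, 5, 21]), (array([289.2, 221.3]), [285, 218, 9, 8, 54]), (array([281.1, 247.4]), [262, 231, 43, 32, 692]), (array([309.6, 266.8]), [288, 253, 46, 30, 742]), (array([340.8, 287. ]), [318, 271, 48, 34, 849]), (array([501.8, 290. ]), [500, 288, 5, 6, 20])]
coral [(array([627.7,  57.1]), [611, 48, 29, 24, 473]), (array([631.4, 107.1]), [617, 77, 23, 49, 617]), (array([244.4, 199.5]), [206, 174, 76, 53, 2304])]
```

```bash
ls pics
```

```text
scene0.png
scene0z.png
side0.png
side0z.png
wrist0.png
```

View pics/side0z.png

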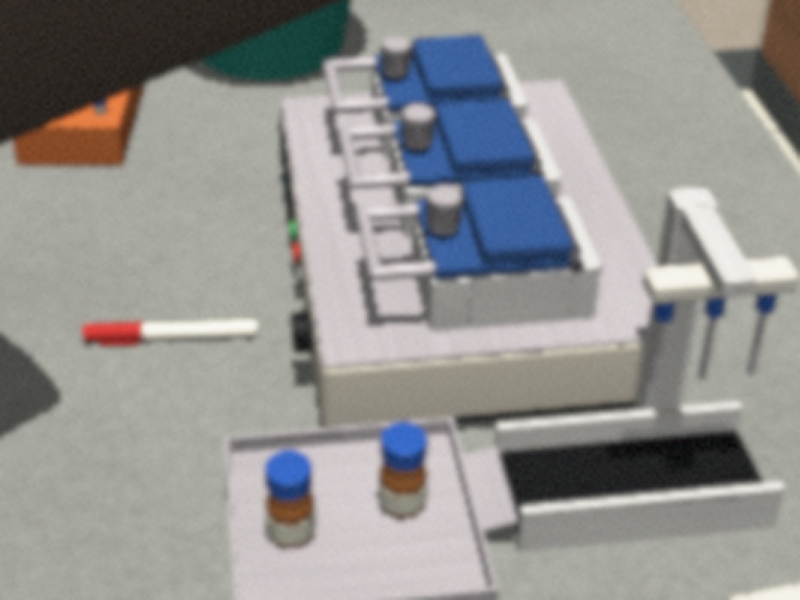

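View pics/scene0z.png

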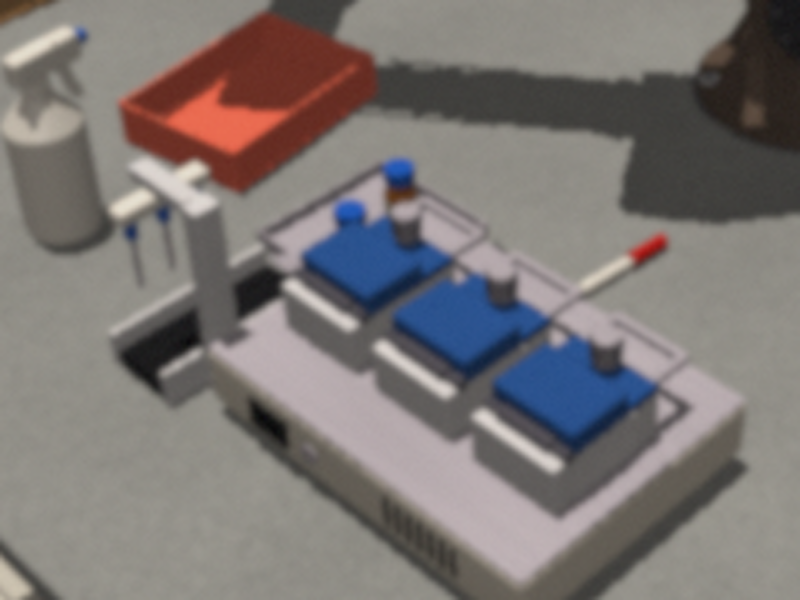

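Run:
```python
from h import *
S=lambda u,v:(200+u/3.0-.33,170+v/3.0-.33)
C=lambda u,v:(170+u/3.333-.35,170+v/3.333-.35)
print("tcp proj in scene",proj("scene",arm.get_state()["eef_pos"]))
for k,a,b in (("b1",(445,194),(407,209)),("b2",(418,111),(502,275)),("b3",(396,44),(608,340))):
    print(k,plane("side",S(*a),.157),plane("scene",C(*b),.157),tri(ray("side",S(*a)),ray("scene",C(*b))))
for k,a in (("h1",(369,242)),("h2",(348,157)),("h3",(331,85))): print(k,plane("side",S(*a),.12))
for k,a,b in (("va",(295.8,327.8),(289.2,221.3)),("vb",(334.5,318),(275,233))):
    print(k,plane("side",a,.056),plane("scene",b,.056))
print("tote top",[plane("scene",C(*p),.05) for p in((122,106),(268,14),(374,60),(240,152))])
for k,p,z in (("tray",(228,440),.019),("tray",(455,422),.019),("tray far",(492,592),.019),("chfront",(327,372),.07),("chback",(640,347),.07),("chfar",(283,98),.07),("chfarb",(562,84),.07)): print(k,plane("side",S(*p),z))
print("gantry",plane("side",S(735,275),.178))
print("spray",plane("side",(462,465),0),plane("scene",C(65,235),0))
```

```text
tcp proj in scene [244.0694 105.6871]
b1 [0.5799 0.0036 0.157 ] [0.5786 0.005  0.157 ] (array([0.5794, 0.0047, 0.1568]), np.float64(0.0016866257203643914))
b2 [0.5791 0.114  0.157 ] [0.5847 0.1207 0.157 ] (array([0.5808, 0.1181, 0.1538]), np.float64(0.0021432403819588944))
b3 [0.5781 0.2205 0.157 ] [0.5837 0.2304 0.157 ] (array([0.5796, 0.2275, 0.1529]), np.float64(0.0010242523805305082))
h1 [0.5279 0.0047 0.12  ]
h2 [0.526 0.114 0.12 ]
h3 [0.5247 0.2244 0.12  ]
va [ 0.4578 -0.145   0.056 ] [ 0.459  -0.1442  0.056 ]
vb [ 0.5338 -0.1284  0.056 ] [ 0.5303 -0.1307  0.056 ]
tote top [array([ 0.5711, -0.4377,  0.05  ]), array([ 0.3539, -0.4722,  0.05  ]), array([ 0.3364, -0.317 ,  0.05  ]), array([ 0.5381, -0.2868,  0.05  ])]
tray [ 0.4211 -0.0734  0.019 ]
tray [ 0.578  -0.0746  0.019 ]
tray far [ 0.5739 -0.2193  0.019 ]
chfront [ 0.4901 -0.0694  0.07  ]
chback [ 0.7047 -0.0697  0.07  ]
chfar [0.4884 0.2927 0.07  ]
chfarb [0.7405 0.2861 0.07  ]
gantry [ 0.7316 -0.1317  0.178 ]
spray [ 0.6888 -0.4009  0.    ] [ 0.701  -0.3597  0.    ]
```

Run:
```python
from h import *
s=arm.get_state(); print(tooldelta(s,[.458,-.1445,.15]))
```

```text
[0.383  0.3816 0.0763]
```

```bash
python3 -m handwheel '[[[0.0876,0.03,0.03,0,3],[0.0876,0.06,0.06,0,6],[0.0876,0.09,0.09,0,9],[0.0876,0.12,0.12,0,11],[0.0876,0.15,0.15,0,11],[0.0876,0.18,0.18,0,11],[0.0876,0.21,0.21,0,11],[0.0876,0.24,0.24,0.02,11],[0.0876,0.27,0.27,0.04,11],[0.0876,0.30,0.30,0.06,11],[0.07,0.33,0.33,0.076,11],[0.055,0.36,0.36,0.076,11],[0.055,0.383,0.3816,0.076,11],[0.055,0.383,0.3816,0.076,11],[0.055,0.383,0.3816,0.076,11]]]' 20
python3 - <<'E'
from h import *
s=arm.get_state(); print(s["t"],s["eef_pos"],s["ee_rot"],s["width"]); im=grab_frame("wrist"); cv2.imwrite("pics/w1.png",im)
bl=blobs(im,(100,120,60),(125,255,255),80); print(bl)
for b,_ in bl: print(plane("wrist",b,.06,s))
cv2.imwrite("pics/s1.png",grab_frame("side"))
E
```

```text
t: 1.4
eef_pos: [0.4592, -0.1418, 0.15]
ee_rot: [-3.141, -0.001, 1.729]
force: [-0.3, -1.1, 1.1]
width: 0.0599
1.4 [ 0.4592 -0.1418  0.15  ] [-3.1411 -0.0013  1.7294] 0.05989777203411365
[(array([318.5, 234.8]), [298, 213, 42, 44, 1410]), (array([323.8, 340.3]), [305, 332, 38, 20, 626])]
[ 0.4539 -0.1439  0.06  ]
[ 0.5368 -0.1266  0.06  ]
```

View pics/w1.png

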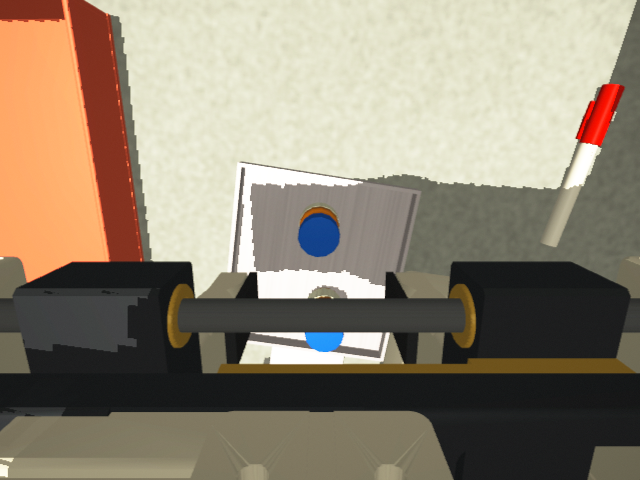

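View pics/s1.png

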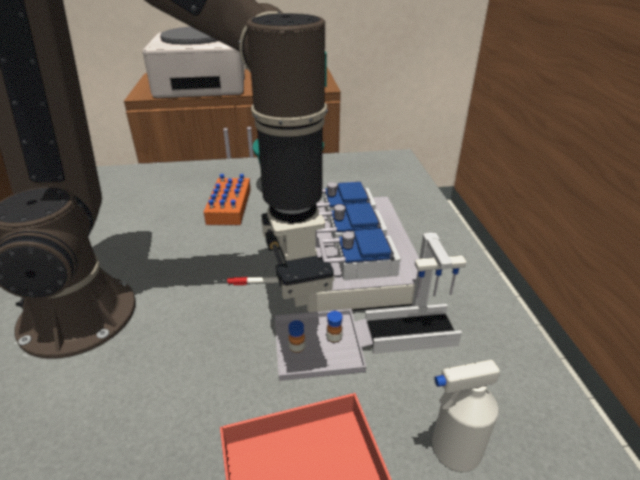

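Run:
```python
from h import *
s=arm.get_state(); print(s["eef_pos"],tooldelta(s,[.457,-.1442,.026]), plane("wrist",(318.5,234.8),.056,s))
```

```text
[ 0.458  -0.1439  0.1501] [-0.0003 -0.0009  0.1241] [ 0.4536 -0.1459  0.056 ]
```

```bash
python3 -m handwheel '[[[0.06,0,-0.002,0.03,0],[0.06,0,-0.002,0.06,0],[0.06,0,-0.002,0.09,0],[0.06,0,-0.002,0.11,0],[0.06,0,-0.002,0.124,0],[0.06,0,-0.002,0.124,0],[0.02,0,-0.002,0.124,0],[0.02,0,-0.002,0.124,0],[0.02,0,-0.002,0.124,0],[0.02,0,-0.002,0.124,0],[0.02,0,-0.002,0.124,0],[0.02,0,-0.002,0.124,0],[0.02,0,-0.002,0.124,0]]]' 20
python3 - <<'E'
from h import *
cv2.imwrite("pics/s2.png",grab_frame("side")[200:400,200:467])
s=arm.get_state();print(s)
E
```

```text
t: 2.58
eef_pos: [0.4565, -0.144, 0.0269]
ee_rot: [3.141, -0.001, 1.728]
force: [-0.8, 0.4, 7.1]
width: 0.0305
{'t': 2.6333, 'q': array([ 0.1058,  0.2747, -0.6593, -0.0017, -0.6364, -1.5181]), 'qd': array([-0.0008, -0.0006,  0.001 ,  0.0007, -0.002 ,  0.0028]), 'joint_efforts': array([ -0.0765, -37.8958,  17.2877,   3.8951,   0.3439,   0.0072]), 'eef_pos': array([ 0.4565, -0.144 ,  0.0269]), 'ee_rot': array([ 3.1412, -0.001 ,  1.728 ]), 'force': array([-1.6578,  0.1463,  6.7445]), 'moment': array([ 0.2087,  0.4427, -0.0012]), 'width': 0.030442302325414422}
```

View pics/s2.png

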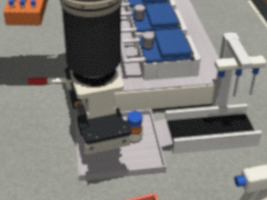

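```bash
python3 -m handwheel '[[[0.02,0,0,-0.01,0],[0.02,0,0,-0.03,0],[0.02,0,0,-0.055,0],[0.02,0,0,-0.08,0],[0.02,0,0,-0.095,0],[0.02,0,0,-0.095,0],[0.02,0,0,-0.095,0]]]' 20
python3 - <<'E'
from h import *
s=arm.get_state(); im=grab_frame("wrist"); cv2.imwrite("pics/w3.png",im)
print(s["eef_pos"],s["force"],s["width"],tooldelta(s,[.40,-.386,.12]))
E
```

```text
t: 3.22
eef_pos: [0.4569, -0.1439, 0.1227]
ee_rot: [3.139, -0.001, 1.728]
force: [0.2, 0.0, -1.6]
width: 0.0303
[ 0.4569 -0.1439  0.1227] [ 0.2209  0.0351 -1.586 ] 0.030278658062461793 [-0.2302 -0.0941  0.0022]
```

View pics/w3.png

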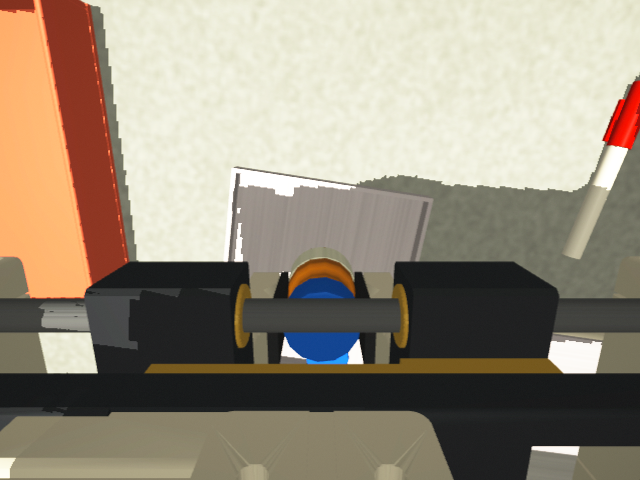

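```bash
python3 -m handwheel '[[[0.02,-0.01,-0.004,0,0],[0.02,-0.03,-0.012,0,0],[0.02,-0.055,-0.022,0,0],[0.02,-0.08,-0.033,0,0],[0.02,-0.105,-0.043,0,0],[0.02,-0.13,-0.053,0,0],[0.02,-0.155,-0.063,0,0],[0.02,-0.18,-0.074,0,0],[0.02,-0.205,-0.084,0,0],[0.02,-0.222,-0.091,0,0],[0.02,-0.23,-0.094,0,0],[0.02,-0.23,-0.094,0,0],[0.02,-0.23,-0.094,0,0]]]' 20
python3 - <<'E'
from h import *
s=arm.get_state(); im=grab_frame("wrist"); cv2.imwrite("pics/w4.png",im);cv2.imwrite("pics/sc4.png",grab_frame("scene"))
print(s["eef_pos"],s["ee_rot"],s["force"],s["width"])
E
```

```text
t: 4.35
eef_pos: [0.3984, -0.3858, 0.1202]
ee_rot: [-3.141, -0.003, 1.726]
force: [0.3, 0.2, 0.1]
width: 0.0305
[ 0.3984 -0.3858  0.1202] [-3.1408 -0.0027  1.7263] [0.3424 0.1956 0.1271] 0.030460402073574346
```

View pics/w4.png

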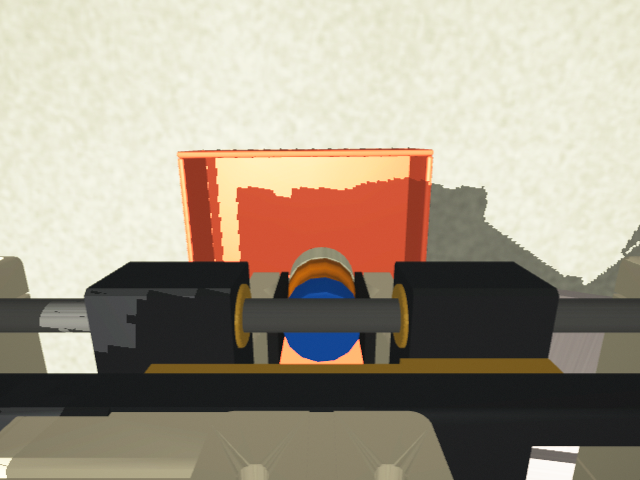

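View pics/sc4.png

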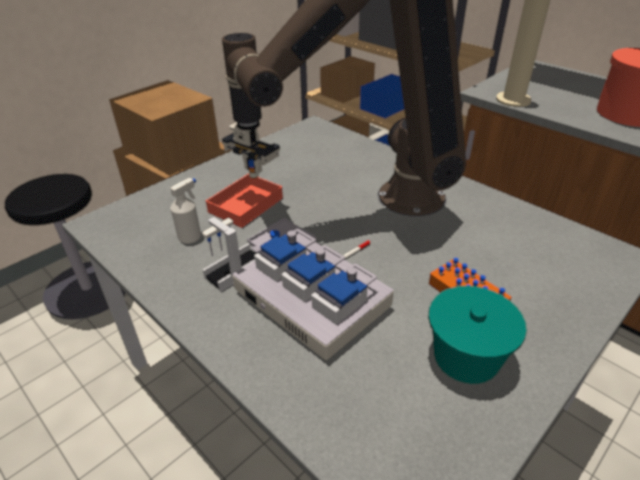

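Run:
```python
from h import *
s=arm.get_state()
a=plane("wrist",(179,153),.05,s);b=plane("wrist",(432,150),.05,s);d=b-a;print(a,b,np.linalg.norm(d))
d/=np.linalg.norm(d); n=np.array([d[1],-d[0],0]);m=(a+b)/2;print("yaw",np.arctan2(n[1],n[0]),"center",m+.11*n, "rel target", [(s["eef_pos"]-m)@n-.11,(s["eef_pos"]-m)@d])
```

```text
[ 0.3504 -0.482   0.05  ] [ 0.3239 -0.3264  0.05  ] 0.15781084392063557
yaw 0.1686710262354699 center [ 0.4456 -0.3857  0.05  ] rel target [np.float64(-0.04578132730869981), np.float64(0.008395158126177185)]
```

```bash
python3 -m handwheel '[[[0.02,0,0,0.02,0],[0.02,0,0,0.04,0],[0.02,0,0,0.06,0],[0.02,0,0,0.075,0],[0.02,0,0,0.085,0],[0.02,0,0,0.089,0],[0.02,0,0,0.091,0],[0.02,0,0,0.091,0],[0.02,0,0,0.091,0],[0.02,0,0,0.091,0]]]' 20
```

```text
t: 5.28
eef_pos: [0.3996, -0.3852, 0.0308]
ee_rot: [3.14, -0.001, 1.728]
force: [0.5, 0.4, 0.2]
width: 0.0307
```

```bash
python3 -m handwheel '[[[0.02,0,0,0.001,0],[0.02,0,0,0.002,0],[0.02,0,0,0.003,0],[0.02,0,0,0.003,0],[0.02,0,0,0.003,0]]]' 20
```

```text
t: 5.7
eef_pos: [0.3998, -0.3853, 0.028]
ee_rot: [3.14, -0.001, 1.728]
force: [-0.1, 0.7, 2.4]
width: 0.0303
```

```bash
python3 -m handwheel '[[[0.055,0,0,0,0],[0.055,0,0,0,0],[0.055,0,0,0,0],[0.055,0,0,0,0],[0.055,0,0,-0.02,0],[0.055,0,0,-0.05,0],[0.055,0,0,-0.08,0],[0.055,0,0,-0.11,0],[0.055,0,0,-0.125,0],[0.055,0,0,-0.125,0]]]' 20
python3 - <<'E'
from h import *
s=arm.get_state(); im=grab_frame("wrist"); cv2.imwrite("pics/w5.png",im)
print(s["eef_pos"],s["ee_rot"],s["width"],tooldelta(s,[.533,-.129,.15]))
E
```

```text
t: 6.53
eef_pos: [0.4015, -0.3867, 0.1572]
ee_rot: [3.135, 0.004, 1.729]
force: [-0.4, -0.9, 0.1]
width: 0.0548
[ 0.4015 -0.3867  0.1572] [3.1348 0.0037 1.7289] 0.054835081725372305 [0.2338 0.1704 0.0075]
```

View pics/w5.png

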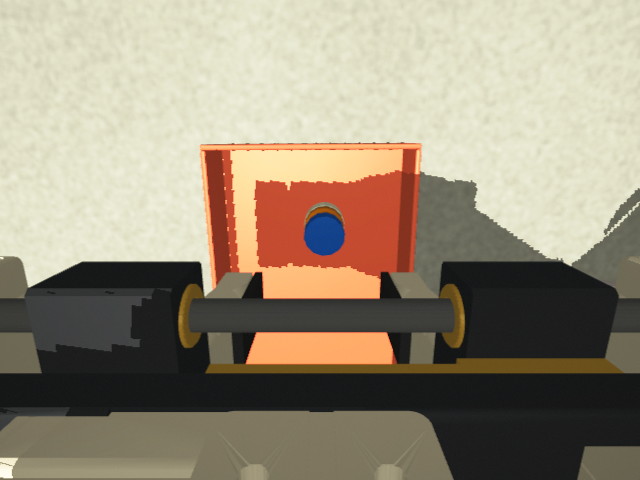

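Vial stands upright in the tote, cap at (324,235). Next: the second vial.

```bash
python3 -m handwheel '[[[0.055,0.02,0.015,0,0],[0.055,0.05,0.036,0,0],[0.055,0.08,0.058,0,0],[0.055,0.11,0.08,0,0],[0.055,0.14,0.102,0,0],[0.055,0.17,0.124,0,0],[0.055,0.2,0.146,0,0],[0.055,0.225,0.164,0,0],[0.055,0.234,0.170,0.005,0],[0.055,0.234,0.170,0.005,0],[0.055,0.234,0.170,0.005,0]]]' 20
python3 - <<'E'
from h import *
s=arm.get_state(); im=grab_frame("wrist"); cv2.imwrite("pics/w6.png",im)
bl=blobs(im,(100,120,60),(125,255,255),80); print(bl)
for b,_ in bl: print(plane("wrist",b,.056,s))
print(s["eef_pos"],s["ee_rot"],s["width"],tooldelta(s,[.532,-.129,.0265]))
E
```

```text
t: 7.5
eef_pos: [0.531, -0.1277, 0.1491]
ee_rot: [3.139, 0.001, 1.73]
force: [-0.3, -0.3, 0.5]
width: 0.0548
[(array([320.9, 240.2]), [301, 219, 41, 43, 1405])]
[ 0.5305 -0.1276  0.056 ]
[ 0.531  -0.1277  0.1491] [3.1392 0.0013 1.7299] 0.05484416329168294 [-0.0013  0.0005  0.1226]
```

View pics/w6.png

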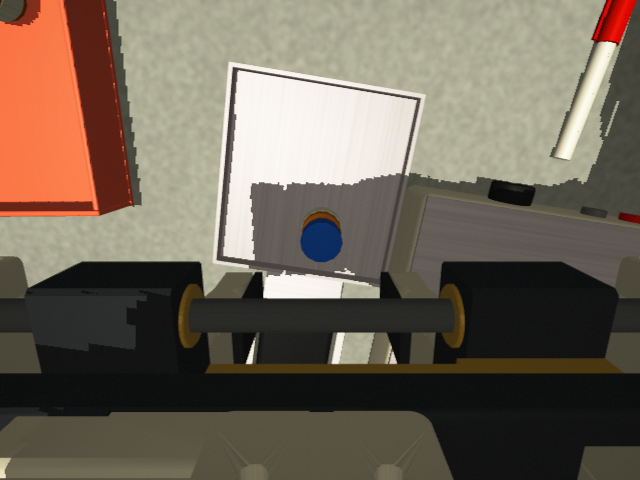

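```bash
python3 -m handwheel '[[[0.048,-0.001,0,0.02,0],[0.048,-0.001,0,0.04,0],[0.048,-0.001,0,0.065,0],[0.048,-0.001,0,0.09,0],[0.048,-0.001,0,0.11,0],[0.048,-0.001,0,0.123,0],[0.048,-0.001,0,0.123,0],[0.048,-0.001,0,0.123,0],[0.02,-0.001,0,0.123,0],[0.02,-0.001,0,0.123,0],[0.02,-0.001,0,0.123,0],[0.02,-0.001,0,0.123,0],[0.02,-0.001,0,0.123,0],[0.02,-0.001,0,0.123,0],[0.02,-0.001,0,0.123,0]]]' 20
```

```text
t: 8.8
eef_pos: [0.5301, -0.1326, 0.0262]
ee_rot: [3.141, 0.003, 1.726]
force: [1.4, -12.9, -2.5]
width: 0.0306
```

```bash
python3 -m handwheel '[[[0.02,0,0,-0.01,0],[0.02,0,0,-0.03,0],[0.02,0,0,-0.055,0],[0.02,0,0,-0.08,0],[0.02,0,0,-0.11,0],[0.02,0,0,-0.11,0],[0.02,0,0,-0.11,0]]]' 20
python3 - <<'E'
from h import *
s=arm.get_state(); im=grab_frame("wrist"); cv2.imwrite("pics/w7.png",im)
print(s["eef_pos"],s["force"],s["width"],tooldelta(s,[.492,-.378,.135]))
E
```

```text
t: 9.38
eef_pos: [0.5306, -0.1333, 0.1383]
ee_rot: [3.136, 0.003, 1.724]
force: [0.6, 0.3, -2.1]
width: 0.0303
[ 0.5306 -0.1333  0.1383] [ 0.5525  0.3242 -2.0652] 0.030276370470748507 [-0.2359 -0.0755  0.0036]
```

View pics/w7.png

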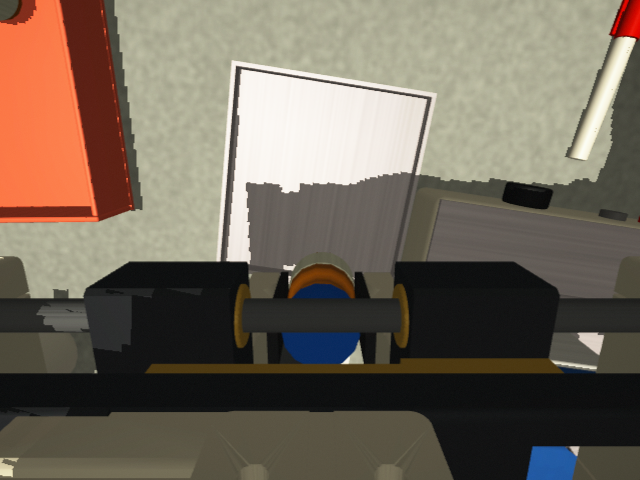

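```bash
python3 -m handwheel '[[[0.02,-0.01,-0.003,0,0],[0.02,-0.03,-0.01,0,0],[0.02,-0.055,-0.018,0,0],[0.02,-0.08,-0.026,0,0],[0.02,-0.105,-0.034,0,0],[0.02,-0.13,-0.042,0,0],[0.02,-0.155,-0.05,0,0],[0.02,-0.18,-0.058,0,0],[0.02,-0.205,-0.066,0,0],[0.02,-0.226,-0.072,0,0],[0.02,-0.236,-0.0755,0,0],[0.02,-0.236,-0.0755,0.01,0],[0.02,-0.236,-0.0755,0.03,0],[0.02,-0.236,-0.0755,0.05,0],[0.02,-0.236,-0.0755,0.07,0],[0.02,-0.236,-0.0755,0.085,0],[0.02,-0.236,-0.0755,0.095,0],[0.02,-0.236,-0.0755,0.1,0],[0.02,-0.236,-0.0755,0.1,0]]]' 20
python3 - <<'E'
from h import *
im=grab_frame("wrist"); cv2.imwrite("pics/w8.png",im); cv2.imwrite("pics/s8.png",grab_frame("side"))
s=arm.get_state();print(s["eef_pos"],s["force"],s["width"])
E
```

```text
t: 11.02
eef_pos: [0.4903, -0.3775, 0.0355]
ee_rot: [3.141, 0.001, 1.724]
force: [-0.1, -0.8, -0.6]
width: 0.0307
[ 0.4915 -0.3781  0.0375] [ 0.2829 -0.2314  0.1108] 0.030781051013789487
```

View pics/s8.png

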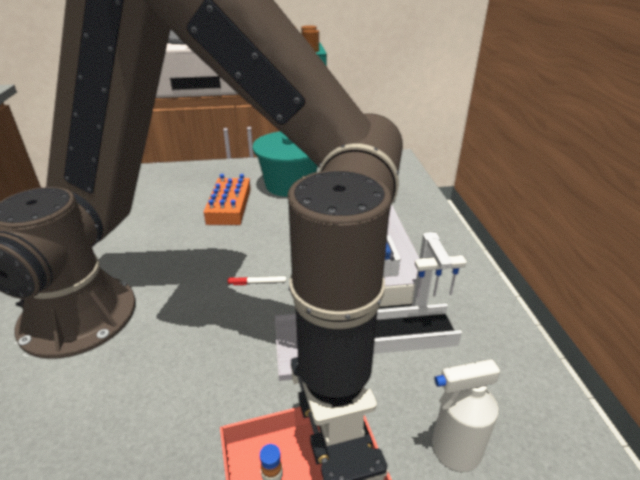

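View pics/w8.png

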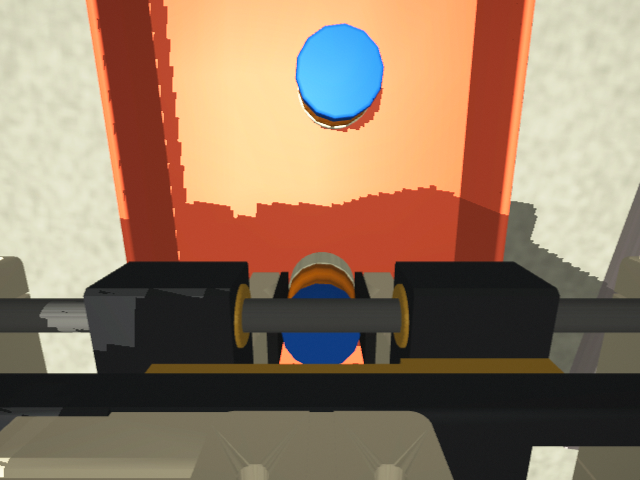

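Well placed in the tote. TCP must go from 0.0375 to about 0.0275.

```bash
python3 -m handwheel '[[[0.02,0,0,0.003,0],[0.02,0,0,0.006,0],[0.02,0,0,0.008,0],[0.02,0,0,0.009,0],[0.02,0,0,0.01,0],[0.02,0,0,0.01,0],[0.02,0,0,0.01,0]]]' 20
```

```text
t: 11.7
eef_pos: [0.4915, -0.3782, 0.0275]
ee_rot: [3.139, 0.003, 1.724]
force: [0.2, -0.1, -1.2]
width: 0.0307
```

```bash
python3 -m handwheel '[[[0.02,0,0,0.001,0],[0.02,0,0,0.0015,0],[0.02,0,0,0.0015,0],[0.02,0,0,0.0015,0]]]' 20
```

```text
t: 12.03
eef_pos: [0.4918, -0.3782, 0.0271]
ee_rot: [3.138, 0.003, 1.725]
force: [-2.4, 2.2, 7.4]
width: 0.0307
```

```bash
python3 -m handwheel '[[[0.055,0,0,0,0],[0.055,0,0,0,0],[0.055,0,0,0,0],[0.055,0,0,0,0],[0.055,0,0,-0.02,0],[0.055,0,0,-0.05,0],[0.055,0,0,-0.08,0],[0.055,0,0,-0.11,0],[0.055,0,0,-0.14,0],[0.03,0,0,-0.17,0],[0.0,0,0,-0.195,0],[0.0,0,0,-0.195,0],[0.0,0,0,-0.195,0]]]' 20
python3 - <<'E'
from h import *
s=arm.get_state(); im=grab_frame("wrist"); cv2.imwrite("pics/w9.png",im)
print(s["eef_pos"],s["ee_rot"],s["width"],tooldelta(s,[.580,.0045,.20]))
E
```

```text
t: 13.12
eef_pos: [0.4918, -0.378, 0.2238]
ee_rot: [3.135, 0.005, 1.725]
force: [-0.2, 0.3, -0.9]
width: 0.0341
[ 0.4918 -0.378   0.2238] [3.1353 0.0048 1.7247] 0.034145395231753285 [0.3646 0.1456 0.0229]
```

View pics/w9.png

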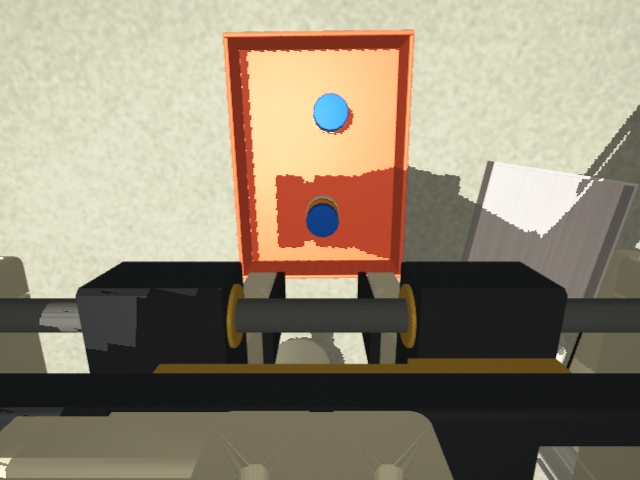

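```bash
python3 -m handwheel '[[[0,0.03,0.012,0,0],[0,0.06,0.024,0,0],[0,0.09,0.036,0,0],[0,0.12,0.048,0,0],[0,0.15,0.06,0,0],[0,0.18,0.072,0,0],[0,0.21,0.084,0,0],[0,0.24,0.096,0,0],[0,0.27,0.108,0,0],[0,0.30,0.12,0,0],[0,0.33,0.132,0,0],[0,0.355,0.142,0,0],[0,0.3646,0.1456,0,0],[0,0.3646,0.1456,0,0],[0,0.3646,0.1456,0,0]]]' 20
python3 - <<'E'
from h import *
s=arm.get_state(); im=grab_frame("wrist"); cv2.imwrite("pics/w10.png",im)
print(s["eef_pos"],s["ee_rot"],s["width"],tooldelta(s,[.580,.0045,.17]))
cv2.imwrite("pics/s10.png",cv2.resize(grab_frame("side")[150:350,230:497],(800,600)))
E
```

```text
t: 14.42
eef_pos: [0.5785, 0.0053, 0.2201]
ee_rot: [3.14, 0.003, 1.726]
force: [-0.5, -0.3, -0.3]
width: 0.0001
[0.5785 0.0053 0.2201] [3.1402 0.0034 1.7258] 0.00011902756884450499 [-0.0008  0.0013  0.0501]
```

View pics/w10.png

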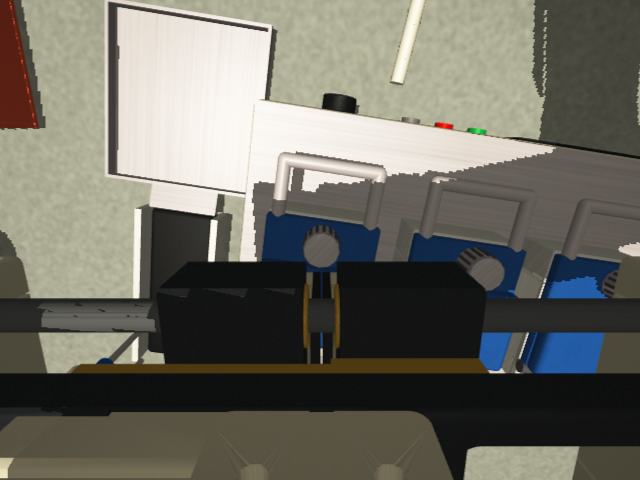

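View pics/s10.png

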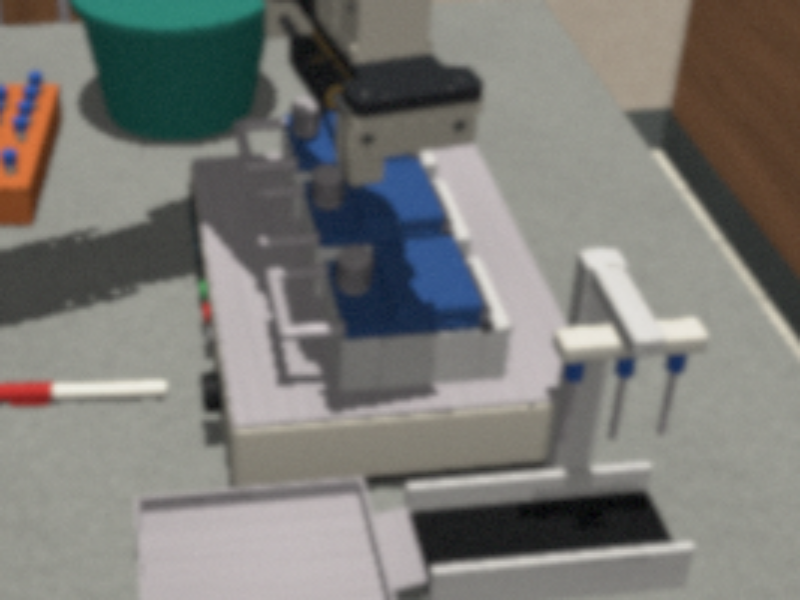

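Run:
```python
from h import *
import json
s=arm.get_state()
for k,p,z in (("b1",(321,247),.157),("b2",(487,272),.157),("h1",(333,162),.123),("h2",(486,187),.123)): print(k,plane("wrist",p,z,s))
print(s["eef_pos"],s["force"])
```

```text
b1 [0.5746 0.0038 0.157 ]
b2 [0.5748 0.1145 0.157 ]
h1 [0.5218 0.0041 0.123 ]
h2 [0.5224 0.1148 0.123 ]
[0.5785 0.0042 0.2208] [ 0.0065 -1.0662  0.3867]
```

```bash
python3 -m handwheel '[[[0,0,0,0.02,0],[0,0,-0.001,0.04,0],[0,0,-0.001,0.054,0],[0,0,-0.001,0.054,0],[0,0,-0.001,0.054,0],[0,0,-0.001,0.057,0],[0,0,-0.001,0.059,0],[0,0,-0.001,0.059,0],[0,0,-0.001,0.059,0]]]' 20
python3 -m handwheel '[[[0,0,0,0.001,0],[0,0,0,0.002,0],[0,0,0,0.003,0],[0,0,0,0.003,0]]]'
```

```text
t: 15.27
eef_pos: [0.5779, 0.0039, 0.1623]
ee_rot: [3.138, 0.003, 1.724]
force: [0.2, 0.8, 0.3]
width: 0.0002
t: 15.6
eef_pos: [0.5779, 0.0039, 0.1591]
ee_rot: [3.139, 0.003, 1.724]
force: [-0.2, -0.2, -0.2]
width: 0.0004
```

```bash
python3 -m handwheel '[[[0,0,0,0.001,0],[0,0,0,0.0015,0],[0,0,0,0.002,0],[0,0,0,0.002,0]]]'
python3 -m handwheel '[[[0,0,0,0.0005,0],[0,0,0,0.001,0],[0,0,0,0.0015,0],[0,0,0,0.0015,0]]]'
```

```text
t: 15.93
eef_pos: [0.5778, 0.0039, 0.1571]
ee_rot: [3.139, 0.003, 1.724]
force: [-0.7, 0.5, 0.5]
width: -0.0003
t: 16.27
eef_pos: [0.5779, 0.0039, 0.157]
ee_rot: [3.138, 0.003, 1.725]
force: [-4.6, 0.9, 10.8]
width: 0.0003
```

```bash
python3 -m handwheel '[[[0,0,0,-0.01,0],[0,0,0,-0.025,0],[0,0.02,0.003,-0.025,0],[0,0.05,0.008,-0.025,0],[0,0.08,0.013,-0.025,0],[0,0.109,0.017,-0.025,0],[0,0.109,0.017,-0.025,0],[0,0.109,0.017,-0.025,0],[0,0.109,0.017,-0.012,0],[0,0.109,0.017,-0.005,0],[0,0.109,0.017,-0.004,0],[0,0.109,0.017,-0.004,0]]]' 20
python3 -m handwheel '[[[0,0,0,0.001,0],[0,0,0,0.002,0],[0,0,0,0.003,0],[0,0,0,0.003,0]]]'
```

```text
t: 17.27
eef_pos: [0.5777, 0.1134, 0.1602]
ee_rot: [3.139, 0.004, 1.724]
force: [0.5, -0.7, 0.4]
width: 0.0004
t: 17.6
eef_pos: [0.5778, 0.1132, 0.1573]
ee_rot: [3.139, 0.004, 1.723]
force: [-0.4, 0.1, -0.1]
width: 0.0005
```

```bash
python3 -m handwheel '[[[0,0,0,0.0005,0],[0,0,0,0.001,0],[0,0,0,0.002,0],[0,0,0,0.002,0]]]'
```

```text
t: 17.93
eef_pos: [0.5779, 0.1132, 0.1569]
ee_rot: [3.138, 0.004, 1.724]
force: [-4.5, -1.6, 10.5]
width: 0.0005
```

```bash
python3 -m handwheel '[[[0,0,0,-0.01,0],[0,0,0,-0.025,0],[0,0.02,0.003,-0.025,0],[0,0.05,0.008,-0.025,0],[0,0.08,0.013,-0.025,0],[0,0.109,0.016,-0.025,0],[0,0.109,0.016,-0.025,0],[0,0.109,0.016,-0.025,0],[0,0.109,0.016,-0.012,0],[0,0.109,0.016,-0.005,0],[0,0.109,0.016,-0.004,0],[0,0.109,0.016,-0.004,0]]]' 20
python3 -m handwheel '[[[0,0,0,0.001,0],[0,0,0,0.002,0],[0,0,0,0.003,0],[0,0,0,0.003,0]]]'
python3 -m handwheel '[[[0,0,0,0.0005,0],[0,0,0,0.001,0],[0,0,0,0.002,0],[0,0,0,0.002,0]]]'
```

```text
t: 18.93
eef_pos: [0.5769, 0.2224, 0.1602]
ee_rot: [3.139, 0.005, 1.723]
force: [-0.4, 0.3, 0.9]
width: 0.0002
t: 19.27
eef_pos: [0.577, 0.2223, 0.1573]
ee_rot: [3.139, 0.005, 1.723]
force: [0.5, 0.3, -1.0]
width: 0.0007
t: 19.6
eef_pos: [0.577, 0.2223, 0.1552]
ee_rot: [3.139, 0.005, 1.723]
force: [0.7, 0.4, 1.0]
width: 0.0005
```

Went below 157 mm: bolt 3 seems to yield. Push on to its stop.

```bash
python3 -m handwheel '[[[0,0,0,0.001,0],[0,0,0,0.002,0],[0,0,0,0.003,0],[0,0,0,0.003,0]]]'
python3 -m handwheel '[[[0,0,0,0.001,0],[0,0,0,0.002,0],[0,0,0,0.003,0],[0,0,0,0.003,0]]]'
```

```text
t: 19.93
eef_pos: [0.5771, 0.2224, 0.1521]
ee_rot: [3.139, 0.005, 1.723]
force: [-0.1, -0.6, 2.7]
width: 0.0005
t: 20.27
eef_pos: [0.5772, 0.2224, 0.1507]
ee_rot: [3.138, 0.005, 1.724]
force: [-5.0, -0.7, 12.9]
width: 0.0004
```

Run:
```python
from h import *
s=arm.get_state(); print(s["q"],tooldelta(s,[.5245,.2235,.235]),np.degrees(np.pi-s["ee_rot"][2]))
```

```text
[ 0.687   0.3226 -0.2261  0.0072 -1.0212 -2.1084] [ 0.0087 -0.0516 -0.0845] 81.22996656012535
```

```bash
python3 -m handwheel '[[[0,0,0,-0.02,0],[0,0,0,-0.05,0],[0,0,0,-0.084,-7],[0.03,0.002,-0.01,-0.084,-14],[0.03,0.004,-0.02,-0.084,-21],[0.03,0.006,-0.03,-0.084,-28],[0.03,0.008,-0.04,-0.084,-35],[0.03,0.0087,-0.0516,-0.084,-42],[0.03,0.0087,-0.0516,-0.084,-49],[0.03,0.0087,-0.0516,-0.084,-56],[0.03,0.0087,-0.0516,-0.084,-63],[0.03,0.0087,-0.0516,-0.084,-70],[0.03,0.0087,-0.0516,-0.084,-77],[0.03,0.0087,-0.0516,-0.084,-81.2],[0.03,0.0087,-0.0516,-0.084,-81.2],[0.03,0.0087,-0.0516,-0.084,-81.2]]]' 20
python3 - <<'E'
from h import *
s=arm.get_state(); im=grab_frame("wrist"); cv2.imwrite("pics/w11.png",im)
print(s["eef_pos"],s["ee_rot"],s["width"],s["force"])
cv2.imwrite("pics/s11.png",cv2.resize(grab_frame("side")[150:350,230:497],(800,600)))
E
```

```text
t: 21.6
eef_pos: [0.5243, 0.2234, 0.2342]
ee_rot: [-3.137, 0.004, 3.138]
force: [-0.1, 0.0, 0.0]
width: 0.0299
[0.5243 0.2234 0.2342] [-3.1373  0.0042  3.1384] 0.029939690966870297 [-0.1039  0.0013  0.0416]
```

View pics/w11.png

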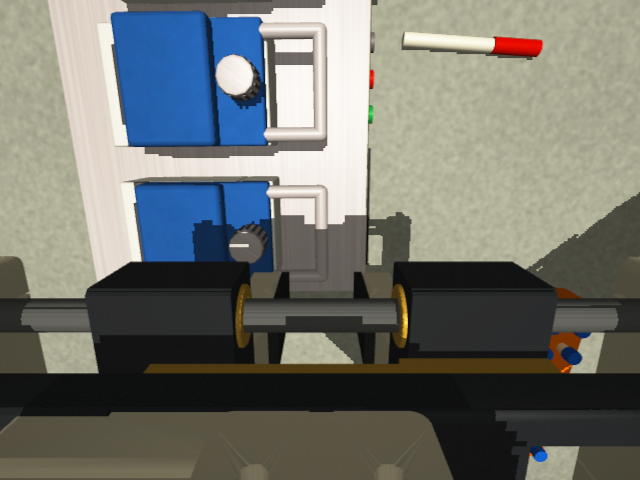

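View pics/s11.png

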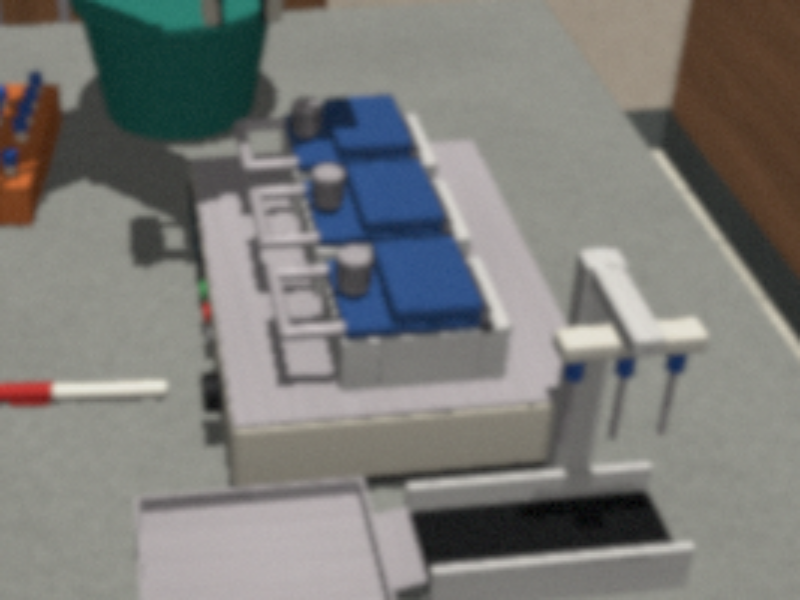

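Run:
```python
from h import *
s=arm.get_state()
for k,p,z in (("h2a",(321,190),.12),("h2b",(321,278),.12),("h1a",(320,30),.12),("h1b",(320,134),.12),("b1",(236,76),.157),("b2",(246,244),.157)): print(k,plane("wrist",p,z,s))
print("bucket",plane("scene",(476,320),.165),"rack",plane("scene",(470,282),.04))
```

```text
h2a [0.5233 0.1901 0.12  ]
h2b [0.5236 0.2616 0.12  ]
h1a [0.5237 0.0805 0.12  ]
h1b [0.5239 0.1491 0.12  ]
b1 [0.5749 0.1158 0.157 ]
b2 [0.5747 0.2224 0.157 ]
bucket [0.5203 0.5357 0.165 ] rack [0.292  0.4066 0.04  ]
```

```bash
python3 -m handwheel '[[[0.03,0,0.0015,0.02,0],[0.03,0,0.0015,0.05,0],[0.03,0,0.0015,0.08,0],[0.03,0,0.0015,0.1,0],[0.03,0,0.0015,0.115,0],[0.03,0,0.0015,0.125,0],[0.03,0,0.0015,0.128,0],[0.03,0,0.0015,0.128,0],[0.03,0,0.0015,0.128,0]]]' 15
python3 - <<'E'
from h import *
cv2.imwrite("pics/s12.png",cv2.resize(grab_frame("side")[150:350,230:497],(800,600)))
s=arm.get_state(); print(s["eef_pos"],s["force"])
E
```

```text
t: 22.45
eef_pos: [0.5255, 0.2247, 0.1072]
ee_rot: [-3.138, 0.005, 3.138]
force: [1.1, -0.2, 1.1]
width: 0.0299
[0.5256 0.2249 0.1074] [-0.5633  0.0261  0.8277]
```

View pics/s12.png

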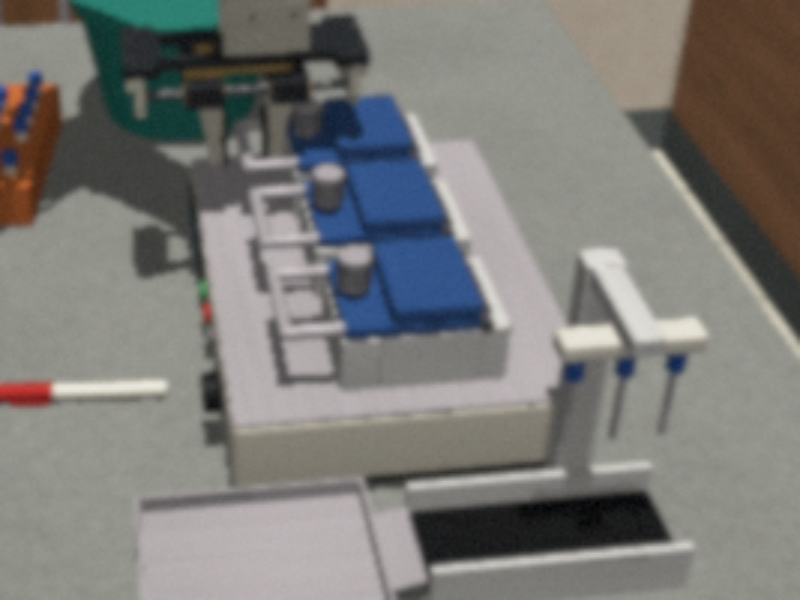

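```bash
python3 -m handwheel '[[[0.0,0,0,0,0],[0.0,0,0,0,0],[0.0,0,0,0,0],[0.0,0,0,0,0],[0.0,0,0,0,0],[0.0,0,0,0,0]]]' 20
```

```text
t: 23.0
eef_pos: [0.5251, 0.225, 0.1079]
ee_rot: [-3.139, 0.005, 3.138]
force: [-6.0, 1.1, 5.9]
width: 0.0092
```

```bash
python3 -m handwheel '[[[0,0,0,-0.007,0],[0,-0.0007,0,-0.0137,0],[0,-0.0015,0,-0.0205,0],[0,-0.0027,0,-0.0272,0],[0,-0.0043,0,-0.034,0],[0,-0.0061,0,-0.0405,0],[0,-0.0061,0,-0.0405,0],[0,-0.0061,0,-0.0405,0]]]' 20
python3 - <<'E'
from h import *
cv2.imwrite("pics/s13.png",cv2.resize(grab_frame("side")[150:350,230:497],(800,600)))
s=arm.get_state(); print(s["eef_pos"],s["force"],s["width"])
E
```

```text
t: 23.67
eef_pos: [0.5321, 0.2251, 0.1495]
ee_rot: [-3.139, 0.007, 3.138]
force: [5.6, -0.5, -3.9]
width: 0.0092
[0.532  0.225  0.1493] [ 6.7765 -1.8482 -4.763 ] 0.009020823023328794
```

View pics/s13.png

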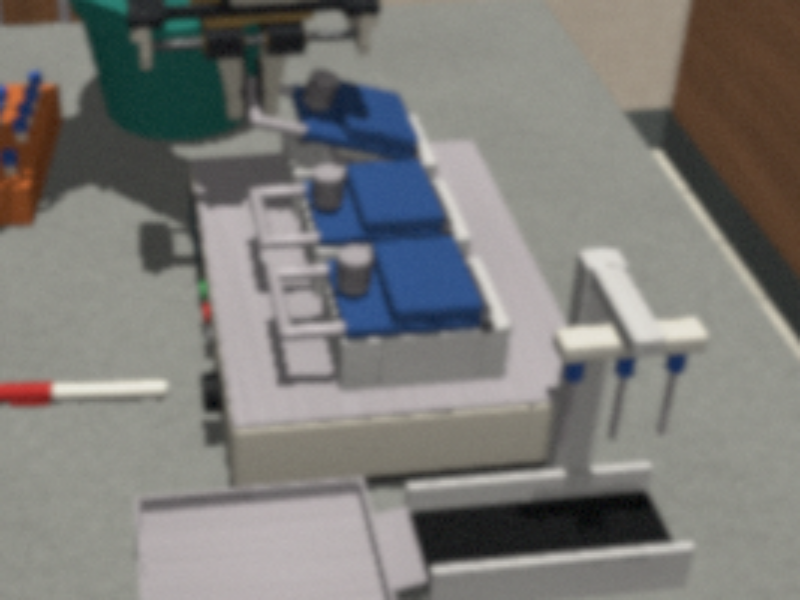

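```bash
python3 -m handwheel '[[[0,-0.002,0,-0.006,0],[0,-0.0055,0,-0.012,0],[0,-0.008,0,-0.018,0],[0,-0.0115,0,-0.0243,0],[0,-0.015,0,-0.03,0],[0,-0.0185,0,-0.036,0],[0,-0.0225,0,-0.0415,0],[0,-0.027,0,-0.047,0],[0,-0.0315,0,-0.052,0],[0,-0.0362,0,-0.057,0],[0,-0.041,0,-0.0615,0],[0,-0.0464,0,-0.066,0],[0,-0.0464,0,-0.066,0],[0,-0.0464,0,-0.066,0],[0,-0.0464,0,-0.066,0]]]' 20
python3 - <<'E'
from h import *
cv2.imwrite("pics/s14.png",cv2.resize(grab_frame("side")[120:320,230:497],(800,600)))
cv2.imwrite("pics/sc14.png",grab_frame("scene"));cv2.imwrite("pics/w14.png",grab_frame("wrist"))
s=arm.get_state(); print(s["eef_pos"],s["force"],s["width"])
E
```

```text
t: 24.97
eef_pos: [0.5783, 0.2252, 0.2169]
ee_rot: [-3.14, 0.008, 3.138]
force: [-5.1, 1.9, 4.9]
width: 0.0092
[0.5782 0.2251 0.2168] [-4.2988  0.3068  4.5021] 0.00929876243540718
```

View pics/s14.png

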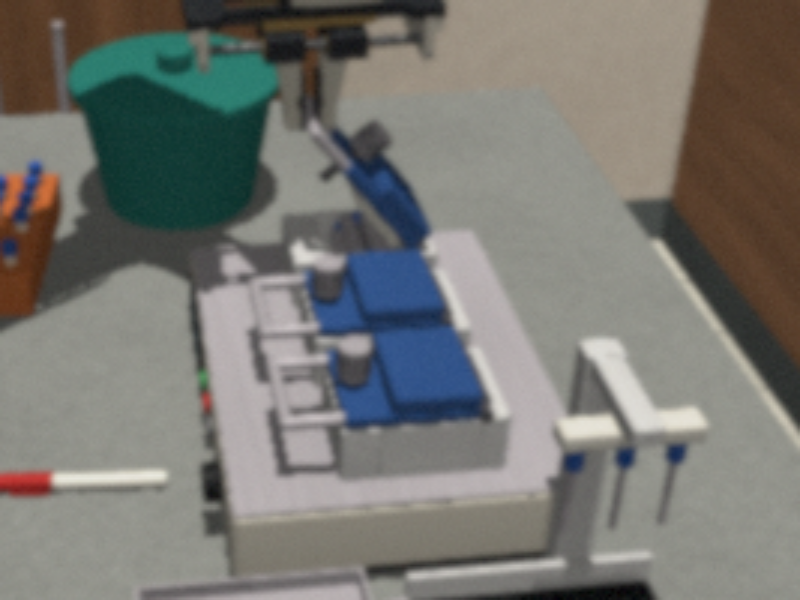

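View pics/sc14.png

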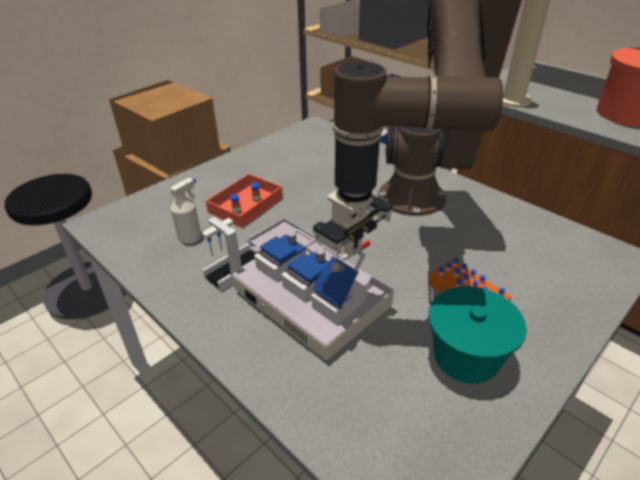

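View pics/w14.png

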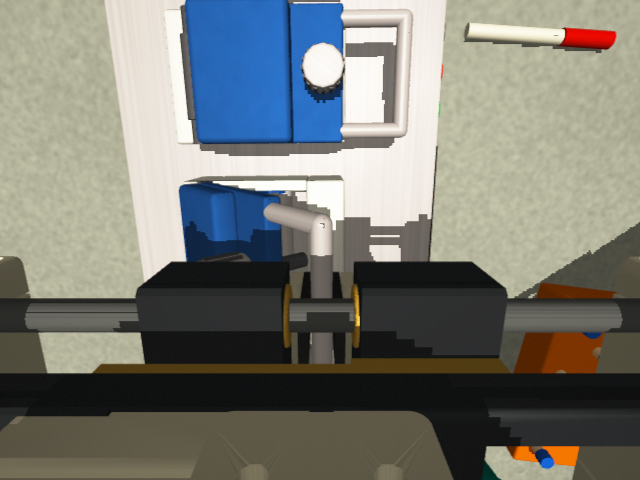

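```bash
python3 -m handwheel '[[[0,0,0,0,0],[0,0,0,0,0],[0,0,0,0,0],[0,0,0,0,0],[0,0,0,0,0],[0,0,0,0,0]]]' 20
python3 - <<'E'
from h import *
print(arm.get_state()["qd"]); print(arm.job_done())
E
```

```text
t: 25.62
eef_pos: [0.5782, 0.2251, 0.2169]
ee_rot: [-3.139, 0.008, 3.138]
force: [-2.3, 0.9, 0.1]
width: 0.0093
[-0.0004  0.002  -0.0027 -0.0027 -0.0001 -0.0005]
the job is handed in; nothing more can be done
None
```

The job is handed in at 25.6 s, with both vials in the tote and cover 3 held open. No verdict was reported.

- **Vials:** I moved both from the catch tray into the coral tote, lowered each to floor contact, and let go. The last scene picture shows both still standing.
- **Bolts:** I tapped them in order 1, 2, 3. Bolts 1 and 2 were solid at 157 mm, at about 10 to 11 N. Bolt 3 sank 6 mm before it stopped, so it is the loose one.
- **Cover 3:** I gripped it by the bar and lifted it to about 0.92 rad (53°), worked out from how far the bar rose and moved back. At hand-in the fingers were closed on the bar at 9.3 mm opening (the bar is 10 mm) and the arm was still.
- **Bystanders:** The spray bottle, ice bucket, tube rack and marker look unmoved in the pictures. I did not measure their positions again.

Two things did not go exactly as planned:
- **Camera disagreement:** The wrist and side cameras disagreed by about 4 mm in x on the bolts and bars. I used a value in between, which was well within tolerance.
- **Side push:** When the jaws closed on the second vial there was a brief sideways push of about 13 N, probably a finger against the tray wall or chassis. It did no visible harm.

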